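# Kiln vent purge: key in, then hold the damper open

## Robot

A 6-joint arm with a two-finger parallel gripper is mounted at the origin on the work surface. World frame = base frame: x ahead of the robot, y to its left, z up, the work surface at z = 0. Lengths are in m, angles in rad, forces in N, time in s.
With the tool pointing down it reaches from about 0.275 to 0.75 m from the base axis. Payload 10.2 kg.
Tool frame: the origin (TCP) lies on the mounting face of the last link; the fingertips stand 166 mm ahead of it and the grasp point (between the pads) lies robot.tcp_to_grasp ahead of it (robot.tcp_to_grasp is the distance from the TCP to the grasp point, in m); z points along the fingers, y is the line along which they close (so a half turn about z gives the same grasp; the last joint's range is limited). The gripper opens to 88 mm and grips with 3 to 60 N. Pads are 18 mm wide; open, the fingers measure 123 mm over their backs; the gripper's body (75 mm by 187 mm) begins 45 mm behind the grasp point.
Start: joints at [1.048, 0.313, 1.498, -0, 1.331, -0.223], TCP at [0.155, 0.502, 0.405] pointing down, gripper open.
Joint ranges: [-2.94, 2.94], [-0.97, 2.17], [0.19, 2.56], [-1.23, 4.37], [0.02, 3.11], [-2.88, 2.88]. Speed limits (rad/s): [2.39, 2.39, 3.01, 3.14, 3.14, 3.14].

## Interface

Orientations are given as [roll, pitch, yaw] about the fixed x, y, z axes, in that order (R = Rz(yaw) Ry(pitch) Rx(roll)).
In Python, from plant import robot, get_image, close_job gives the robot as it stands (robot), with the cameras as plain functions and the job as plain functions.
- The arm moves only by the shell command python3 shift.py 'ROWS' [FORCE]. ROWS is rows parted by semicolons, their numbers by spaces, 1 to 12 of them, each of 7 numbers: the opening from 0.0 (shut) to 1.0 (fully open), then dx, dy, dz in m, then a rotation vector rx, ry, rz in rad; each row is the pose to reach, as a shift and turn from the pose commanded when the command began, along the tool's axes at that moment; what a row does not reach only later rows make up. A row lasts 1/10 s, in which the tool goes at most 0.05 m and 0.15 rad, less where a joint would pass 70% of its speed; a pose out of reach is approached as far as the arm can. The fingers move at their own pace and stop on an object; FORCE is the grip in N (left out, the last holds). Time passes only in rows, so rows that do not move let the fingers close. It prints the time, the measured TCP pose, the force, the opening and the grip force at its end.
- robot.observe(): the state, without advancing time (a new reading comes with each control period).
- get_image(name): name is "side" or "top"; returns a dict with "color" (420x560x3 uint8, blue, green, red), "camera_matrix" (3x3 intrinsics, pixels), "distortion" ([k1, k2, p1, p2, k3] as OpenCV has them; the pictures are not rectified), "R" (3x3) and "t" (3): a world point X has camera coordinates R X + t. Camera axes: x right, y down, z forward; pixel columns grow to the right and rows downward; lengths in m; the calibration is good to about 2 mm. A picture is of the moment at which its call begins. There is no depth.
- close_job(): hands the job in; it is judged then, once.
The state is a dict: "time_s": time; "qpos": joint angles; "qvel": joint speeds; "tau": joint torques, N m; "ee_pos": TCP position; "ee_rot": TCP orientation; "ft_force": force on the tool from outside, world axes, zero at the start; "torque": the same for the moment, N m; "grip_width": opening from 0.0 (shut) to 1.0 (fully open); "grasp_force": force on a finger pad.
Only numpy, scipy, OpenCV 4.12 (cv2) and the standard library are available. Lean on these libraries where they do the work, as an engineer would, in place of code of your own. Each camera call takes 0.05 s, during which the arm holds its last target. There are 200 camera calls.

## Task

Start the kiln's vent purge: with the damper still fully home, press the blue, then the yellow, then the green key on the console all the way down, one at a time and letting each spring back up, and leave the red stop key alone. Then pull the vent's slide damper out by its upright black grip until its white pointer lies over the red band, and finish while still holding it there with the gripper, steady, since it springs shut when let go. Do not shift or knock over the mugs, jars and other things standing about.

Things in the scene. Friction and masses are not known exactly. Their poses are not given: they have to be found in the camera images.
- vent: grey steel vent box, fixed, 260 (x) by 160 (y) by 80 mm high; origin at the centre of its underside on the table, z up. Its own -x (roughly towards the robot) is the way the damper pulls out; a pipe leaves its +x end. Steel guide rails 7 mm high run along the top, 40 mm either side of the middle; a black scale strip lies left (+y) of them
- damper: slide damper on the vent: aluminium blade, top 6 mm above the box top, with an upright black grip plate 14 mm thick along x, 44 mm wide along y. Origin under the grip's middle, level with the box top; axes as the vent's. Fully home it lies at x = +30 mm, y = 0 of the vent; slides 0 to 90 mm along the vent's -x against a spring, about 4 N at home, 12 N at the stop; springs home when let go
- damper_grip (a point): middle of the top edge of the black grip plate, 45 mm above the blade and 131 mm above the table; axes as the vent's
- damper_pointer (a point): tip of the white pointer (3 mm thick along x) that sticks out from the damper to the left (+y), 55 mm from the middle of the grip at the same x, and passes above the red band
- band: red band on the vent's scale strip, fixed: 16 mm along the vent's x, 22 mm along y, 3 mm thick; origin at the centre of its underside, axes as the vent's; 40 to 75 mm of pull bring the pointer over its centre
- console: grey key console, fixed, 160 mm wide (y), 40 mm high, a dark display at its far (+x) end; four keys in a square of 68 mm pitch centred on the origin, in black collars 44 mm across, 12 mm high. Origin on the table, z up. The colours' corners vary. Key tops stand 62 mm above the table, 10 mm above the collars; a key starts to move at 1.5 N and is fully down (6 mm) at 5 N
- blue_top (a point): centre of the top face of the blue key, a round cap 28 mm across; z up
- blue (a joint): travel of the blue key in m: 0 up, 0.006 fully down; it springs back
- yellow_top (a point): centre of the top face of the yellow key, a round cap 28 mm across; z up
- yellow (a joint): travel of the yellow key in m: 0 up, 0.006 fully down; it springs back
- green_top (a point): centre of the top face of the green key, a round cap 28 mm across; z up
- green (a joint): travel of the green key in m: 0 up, 0.006 fully down; it springs back
- red_top (a point): centre of the top face of the red key, a round cap 28 mm across; z up
- red (a joint): travel of the red key in m: 0 up, 0.006 fully down; it springs back
- mug_white: white mug, 84 mm across, 75 mm high, near the vent's front end; origin at the centre of its underside
- mug_clay: terracotta mug, 86 mm across, 80 mm high, left of the vent; origin at the centre of its underside
- slip_jar: closed slip jar, 72 mm across, 75 mm high, behind the console; origin at the centre of its underside
- kiln_post: off-white kiln post, 40 mm across, 70 mm high, right of the console; origin at the centre of its underside
- glaze: clear bottle with black cap, 60 mm across, 130 mm high, behind the console; origin at the centre of its underside
- brush: wooden brush lying on the table near the robot; origin on its underside near its middle

How it is judged:
By the outcome, as a careful person would: the job done as asked, in the order asked, and still so for the second after the job is handed in, while the arm keeps its last pose, push and grip.
It also fails if it takes over 50 s, if anything falls off the work surface, if the arm or the gripper's body presses on something with over 40 N, if the wrist force passes 120 N, or if a joint passes its speed limit or range.

## Working session

There is one attempt and no reset: what is moved stays moved. The work goes in short steps, Python scripts to look and compute and a shell command to move; the robot and the scene stay as the last step left them, time stands still between calls to the robot, and variables do not carry over. Pictures are saved under pics/ and viewed, at most 10 in all, crops included, and the job is handed in when it is done.

```bash
ls; mkdir -p pics; python3 - <<'E'
from plant import robot, get_image, close_job
import cv2,numpy as np,pickle
d={}
for n in("top","side"):
    g=get_image(n);d[n]=g;cv2.imwrite(f"pics/{n}0.png",g["color"])
    print(n,g["camera_matrix"],g["distortion"],(-g["R"].T@g["t"]))
pickle.dump(d,open("im0.pkl","wb"))
print(robot.observe(),robot.tcp_to_grasp)
E
```

```text
pics
plant.py
shift.py
top [[457.41220283   0.         268.31302108]
 [  0.         457.41220283 211.53186668]
 [  0.           0.           1.        ]] [-0.15055582  0.          0.          0.          0.        ] [ 0.36488756 -0.00685466  1.4079229 ]
side [[512.92413508   0.         275.63121038]
 [  0.         512.92413508 213.19893026]
 [  0.           0.           1.        ]] [-0.13312956  0.          0.          0.          0.        ] [-0.18935556 -0.72345629  0.70421916]
{'time_s': 0.1, 'qpos': array([ 1.04759199e+00,  3.13391583e-01,  1.49836393e+00,  4.92294209e-05,
        1.33100344e+00, -2.23401305e-01]), 'qvel': array([-0.00040313,  0.00161356, -0.0022979 , -0.0001487 ,  0.00119968,
       -0.00075562]), 'tau': array([ 2.35683947e-03, -4.02814364e+01, -2.52643257e+01,  6.95135258e-02,
        3.42457183e-02, -5.85610519e-05]), 'ee_pos': array([0.15504048, 0.50154964, 0.40421838]), 'ee_rot': array([-3.14046592e+00, -3.05011256e-04,  2.84177773e+00]), 'ft_force': array([-0.43787961,  0.36372677,  0.33103061]), 'torque': array([ 0.01287877, -0.03338254, -0.01763464]), 'grasp_force': 0.0, 'grip_width': 0.9993201458553421} 0.1473
```

View pics/top0.png

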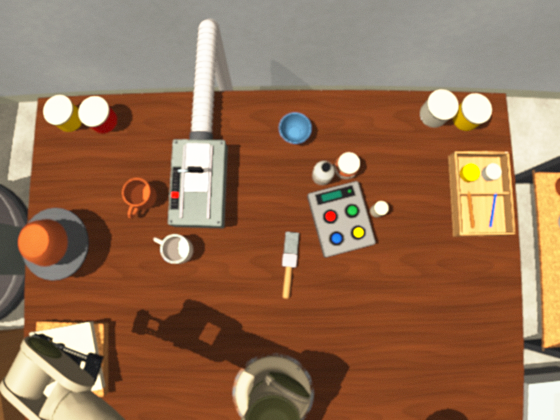

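View pics/side0.png

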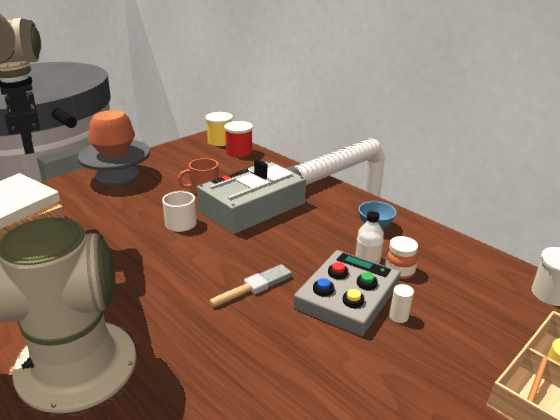

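Top view: the keys are red (330,216), green (352,210), blue (336,238) and yellow (358,232). The grip is near (195,170) and the band near (176,195). In the side view the keys are around (338,270), (368,280), (323,287) and (353,297), with the grip at (261,169). I'll measure these next and zoom on the vent.

```bash
cat > h.py <<'E'
import cv2,numpy as np
def ray(g,uv):
    p=cv2.undistortPoints(np.array([[uv]],float),g["camera_matrix"],g["distortion"])[0,0]
    R=np.array(g["R"]);return -R.T@g["t"],R.T@np.r_[p,1]
def plane(g,uv,z):
    c,d=ray(g,uv);return c+d*(z-c[2])/d[2]
def tri(a,ua,b,ub):
    c1,d1=ray(a,ua);c2,d2=ray(b,ub)
    s=np.linalg.lstsq(np.c_[d1,-d2],c2-c1,rcond=None)[0]
    p,q=c1+d1*s[0],c2+d2*s[1];return (p+q)/2,np.linalg.norm(p-q)
def proj(g,X):
    return cv2.projectPoints(np.array([X],float),cv2.Rodrigues(np.array(g["R"]))[0],np.array(g["t"]),g["camera_matrix"],g["distortion"])[0][0,0]
def blobs(g,lo,hi,box,amin=8):
    x0,y0,x1,y1=box
    m=cv2.inRange(cv2.cvtColor(g["color"],cv2.COLOR_BGR2HSV)[y0:y1,x0:x1],np.array(lo),np.array(hi))
    n,_,st,c=cv2.connectedComponentsWithStats(m)
    return [(int(st[i,4]),np.round(c[i]+[x0,y0],1)) for i in range(1,n) if st[i,4]>=amin]
E
python3 - <<'E'
from h import *;import pickle
d=pickle.load(open("im0.pkl","rb"));t,s=d["top"],d["side"]
cols=dict(red=((0,150,90),(8,255,255)),yellow=((22,130,120),(34,255,255)),green=((45,120,60),(80,255,255)),blue=((100,130,70),(125,255,255)))
for k,(lo,hi) in cols.items():
    a=blobs(t,lo,hi,(315,200,372,250));b=blobs(s,lo,hi,(300,257,395,310))
    print(k,a,b)
    if a and b: print("  tri",tri(t,max(a,key=lambda v:v[0])[1],s,max(b,key=lambda v:v[0])[1]), plane(t,max(a,key=lambda v:v[0])[1],.062),plane(s,max(b,key=lambda v:v[0])[1],.062))
print("band",blobs(t,*cols["red"],(165,180,190,215),4),blobs(s,*cols["red"],(205,165,245,195),4))
a=cv2.resize(t["color"][130:232,160:232],None,fx=5.5,fy=5.5,interpolation=cv2.INTER_CUBIC)
b=cv2.resize(s["color"][150:235,190:310],None,fx=3.3,fy=3.3,interpolation=cv2.INTER_CUBIC)
o=np.zeros((570,800,3),np.uint8);o[:a.shape[0]:,:a.shape[1]]=a[:570];o[:b.shape[0],400:400+b.shape[1]]=b[:, :400]
cv2.imwrite("pics/z.png",o)
E
```

```text
red [(96, array([330. , 215.8]))] [(39, array([391.1, 259.8])), (114, array([338.1, 267.3]))]
  tri (array([ 0.53100137, -0.17471999,  0.05555143]), np.float64(0.0009545521852552521)) [ 0.53054748 -0.17426329  0.062     ] [ 0.5234233  -0.17991224  0.062     ]
yellow [(98, array([358., 232.]))] [(26, array([353.1, 295.8]))]
  tri (array([ 0.48147351, -0.25728906,  0.05370884]), np.float64(0.0019185499705173168)) [ 0.48142261 -0.25646559  0.062     ] [ 0.47209488 -0.26268829  0.062     ]
green [(92, array([351.9, 210.1]))] [(151, array([358.7, 261.9])), (12, array([382.2, 269.6])), (110, array([367.1, 277.5]))]
  tri (array([ 0.5375894 , -0.22916547,  0.09603037]), np.float64(0.013843522746563384)) [ 0.54704073 -0.24023618  0.062     ] [ 0.57150699 -0.19760024  0.062     ]
blue [(98, array([336.1, 237.9]))] [(126, array([323.2, 283.7]))]
  tri (array([ 0.46470557, -0.1912393 ,  0.05561742]), np.float64(0.0011599305769280169)) [ 0.46464961 -0.19077916  0.062     ] [ 0.45777753 -0.19614934  0.062     ]
band [(59, array([174.6, 194.5]))] [(203, array([210.9, 172.4])), (29, array([225.1, 176.8]))]
```

View pics/z.png

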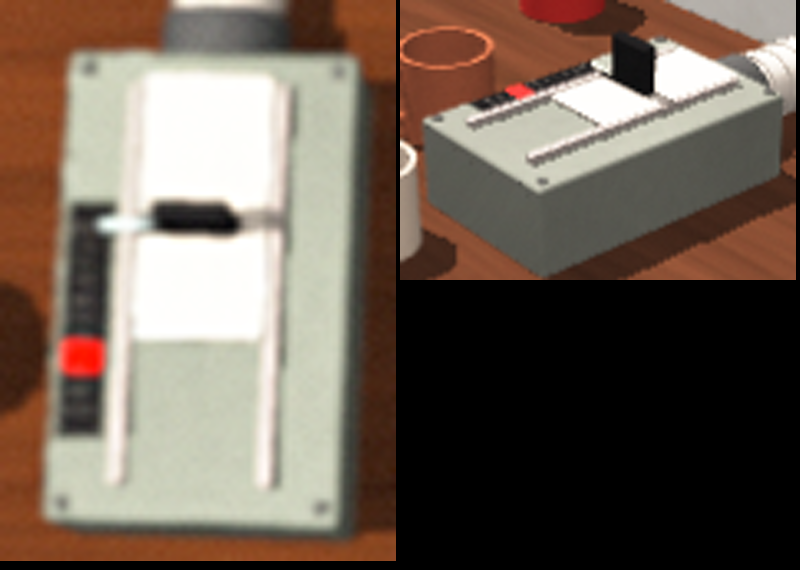

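The crop shows the grip top near zoom (196,212), which is top pixel (195.6,168.5), and in side pixels about (254–267, 160–164). The pointer tip is at zoom (97,224), the band at (82,357), and the rails run from (132,85) to (115,485).

```bash
python3 - <<'E'
from h import *;import pickle
d=pickle.load(open("im0.pkl","rb"));t,s=d["top"],d["side"]
np.set_printoptions(precision=4,suppress=True)
Z=lambda x,y:(160+(x+.5)/5.5-.5,130+(y+.5)/5.5-.5)
S=lambda x,y:(190+(x-400+.5)/3.3-.5,150+(y+.5)/3.3-.5)
for n,a,b,z in(("railL",(132,85),(115,485),.087),("railR",(285,85),(268,485),.087),("boxL",(72,55),(45,515),.08),("boxR",(358,55),(343,530),.08)):
    p,q=plane(t,Z(*a),z),plane(t,Z(*b),z);e=p-q;print(n,p[:2],q[:2],"yaw",np.arctan2(e[1],e[0]))
print("band",plane(t,Z(82,357),.083), tri(t,Z(82,357),s,S(519,91)))
print("griptop",plane(t,Z(196,212),.131),tri(t,Z(196,212),s,S(634,39)))
for k in ((155,205),(232,205)):print(plane(t,Z(*k),.131))
for z in(.086,.09,.1):print("pointer",z,plane(t,Z(97,224),z))
# dark pixels of grip
m=blobs(t,(0,0,0),(180,255,60),(186,160,206,176),4);print(m)
c,dd=t["color"],0
print(t["color"][164:176,184:206].mean(2).astype(int))
print("key tops")
for k,uv in dict(red=(330,215.8),yel=(358,232),grn=(351.9,210.1),blu=(336.1,237.9)).items():print(k,plane(t,uv,.060)[:2])
# side top-of-cap check: uppermost face centre approx
for k,uv in dict(mug_white=(177,249),brush=(291,245),post=(381,209),jar=(348,164),glaze=(323,172)).items():print(k,plane(t,uv,.075)[:2])
E
```

```text
railL [0.7455 0.2616] [0.5255 0.2661] yaw -0.020514405516302143
railR [0.7439 0.1773] [0.5248 0.1839] yaw -0.029695942321069507
boxL [0.7653 0.297 ] [0.5104 0.3053] yaw -0.03274883215992326
boxR [0.7623 0.1384] [0.5012 0.1445] yaw -0.023463570509417535
band [0.5956 0.2863 0.083 ] (array([0.595 , 0.2869, 0.0826]), np.float64(0.0017188395460140818))
griptop [0.6635 0.2171 0.131 ] (array([0.6621, 0.2174, 0.133 ]), np.float64(0.0021477702450407384))
[0.6675 0.2389 0.131 ]
[0.6669 0.1982 0.131 ]
pointer 0.086 [0.6682 0.2791 0.086 ]
pointer 0.09 [0.6672 0.2783 0.09  ]
pointer 0.1 [0.6649 0.2761 0.1   ]
[(53, array([195.2, 169.6]))]
[[226 238 252 254 254 255 255 254 254 254 254 254 254 254 254 253 253 254
  253 253 253 253]
 [224 237 250 251 247 246 245 245 244 245 249 250 251 251 250 249 249 253
  254 254 253 253]
 [223 235 243 222 177 159 156 152 152 157 175 184 188 187 184 180 194 234
  253 255 254 253]
 [223 232 229 172  97  64  65  63  63  66  75  82  84  81  82  78  90 149
  231 251 246 238]
 [214 210 195 135  61  40  42  38  40  42  43  41  42  41  39  39  36  71
  147 192 197 191]
 
[... 166 characters left out ...]
   21  78 142 164]
 [233 208 184 141  86  50  32  27  26  29  28  32  32  30  18  20  17  17
   31  89 145 171]
 [201 194 199 192 176 164 143 127 123 120 122 122 122 118  98  87  84  86
  110 171 207 219]
 [210 234 249 252 253 252 246 238 234 233 234 236 235 230 216 204 200 205
  227 249 253 252]
 [223 246 254 255 255 255 254 254 254 253 254 254 254 254 253 253 252 253
  254 254 254 254]
 [222 248 254 254 254 254 254 254 254 254 254 254 254 254 254 254 254 254
  254 254 253 253]]
key tops
red [ 0.5308 -0.1745]
yel [ 0.4816 -0.2568]
grn [ 0.5473 -0.2406]
blu [ 0.4648 -0.1911]
mug_white [0.4346 0.2776]
brush [ 0.4443 -0.0568]
post [ 0.5478 -0.3251]
jar [ 0.6847 -0.231 ]
glaze [ 0.6606 -0.1552]
```

```bash
cat > go.py <<'E'
import sys,numpy as np
from plant import robot, get_image, close_job
from scipy.spatial.transform import Rotation as R
# usage: x y z(fingertip) yaw -> shift along tool axes
x,y,z,yaw=map(float,sys.argv[1:5]);o=robot.observe()
A=R.from_euler("xyz",o["ee_rot"]);B=R.from_euler("xyz",[np.pi,0,yaw])
d=A.inv().apply(np.array([x,y,z+.166])-o["ee_pos"])
print("shift",d.round(4),"rot",(A.inv()*B).as_rotvec().round(4),"t",round(o["time_s"],2),"f",np.round(o["ft_force"],1),"rows",np.linalg.norm(d)/.05)
E
r='0 -0.500 -0.570 0.1 0 0 1.298'
python3 shift.py '0 -0.500 -0.570 0.1 0 0 1.298;0 -0.500 -0.570 0.1 0 0 1.298;0 -0.500 -0.570 0.1 0 0 1.298;0 -0.500 -0.570 0.1 0 0 1.298;0 -0.500 -0.570 0.1 0 0 1.298;0 -0.500 -0.570 0.1 0 0 1.298;0 -0.500 -0.570 0.1 0 0 1.298;0 -0.500 -0.570 0.1 0 0 1.298;0 -0.500 -0.570 0.1 0 0 1.298;0 -0.500 -0.570 0.1 0 0 1.298;0 -0.500 -0.570 0.1 0 0 1.298;0 -0.500 -0.570 0.1 0 0 1.298'
python3 go.py 0.4648 -0.1911 0.14 1.544
```

```text
time_s: 1.3
ee_pos: [0.398, -0.0437, 0.326]
ee_rot: [3.141, -0.0, 1.543]
ft_force: [0.8, 0.8, -0.1]
grip_width: 0.005
grasp_force: 0.0
shift [-0.1455  0.0708  0.02  ] rot [ 0.0001 -0.0001 -0.0009] t 1.3 f [ 0.8  0.8 -0.1] rows 3.260903729315553
```

```bash
python3 shift.py '0 -0.05 0.023 0.01 0 0 0;0 -0.10 0.046 0.02 0 0 0;0 -0.1455 0.0708 0.06 0 0 0;0 -0.1455 0.0708 0.075 0 0 0;0 -0.1455 0.0708 0.075 0 0 0;0 -0.1455 0.0708 0.075 0 0 0;0 -0.1455 0.0708 0.075 0 0 0'
python3 go.py 0.4648 -0.1911 0.055 1.544
python3 - <<'E'
from h import *;from plant import robot, get_image, close_job
g=[get_image(n)["color"] for n in("top","side")]
a=cv2.resize(g[0][170:270,290:390],(400,400));b=cv2.resize(g[1][210:330,270:390],(400,400))
cv2.imwrite("pics/k.png",np.hstack([a,b]))
E
```

```text
time_s: 2.0
ee_pos: [0.4645, -0.188, 0.2526]
ee_rot: [3.14, 0.001, 1.545]
ft_force: [0.7, 0.6, 0.2]
grip_width: 0.003
grasp_force: 0.0
shift [-0.0031  0.0003  0.0316] rot [0.0012 0.0007 0.0007] t 2.0 f [0.7 0.6 0.2] rows 0.634168641062644
```

View pics/k.png

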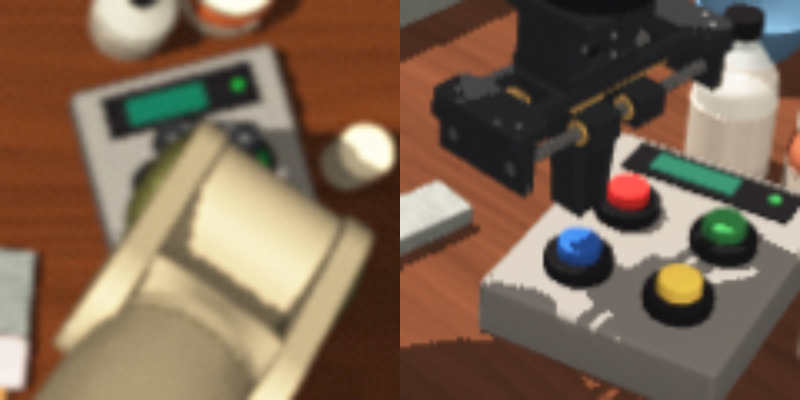

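The shut fingertips stand above the blue key in the side crop (572,208), with the cap at (578,243). Pressing now.

```bash
python3 shift.py '0 -0.003 0 0.020 0 0 0;0 -0.003 0 0.025 0 0 0;0 -0.003 0 0.028 0 0 0;0 -0.003 0 0.031 0 0 0;0 -0.003 0 0.0325 0 0 0;0 -0.003 0 0.0325 0 0 0;0 -0.003 0 0.0325 0 0 0'
python3 go.py 0.4648 -0.1911 0.055 1.544
```

```text
time_s: 2.8
ee_pos: [0.4645, -0.1914, 0.2219]
ee_rot: [3.142, 0.0, 1.545]
ft_force: [-13.5, 7.0, 34.6]
grip_width: 0.005
grasp_force: 17.3
shift [0.0003 0.0003 0.0009] rot [0.     0.0004 0.0007] t 2.8 f [-13.5   7.   34.6] rows 0.020468290139858496
```

Blue is at its stop: the tip is at 55.9 mm and the force is 35 N. Lift and go to yellow.

```bash
python3 shift.py '0 0 0 -0.01 0 0 0;0 0 0 -0.03 0 0 0;0 0 0 -0.03 0 0 0;0 -0.035 0.008 -0.03 0 0 0;0 -0.0655 0.015 -0.03 0 0 0;0 -0.0655 0.015 -0.03 0 0 0;0 -0.0655 0.015 -0.03 0 0 0;0 -0.0655 0.015 -0.03 0 0 0'
python3 go.py 0.4816 -0.2568 0.0555 1.544
python3 - <<'E'
from h import *;from plant import robot, get_image, close_job
g=get_image("side")["color"]
cv2.imwrite("pics/k2.png",cv2.resize(g[210:330,270:390],(400,400)))
E
```

```text
time_s: 3.6
ee_pos: [0.4776, -0.2568, 0.2484]
ee_rot: [-3.141, -0.001, 1.544]
ft_force: [0.4, -0.7, 0.7]
grip_width: 0.003
grasp_force: 0.0
shift [0.0001 0.004  0.0269] rot [-0.0007 -0.0007  0.0004] t 3.6 f [ 0.4 -0.7  0.7] rows 0.5436869626109037
```

View pics/k2.png

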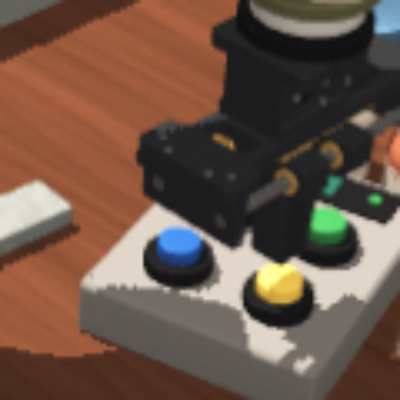

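Blue (180,245 in the crop) has sprung back up, and the tip is above yellow (280,285). Pressing yellow.

```bash
python3 shift.py '0 0 0.004 0.015 0 0 0;0 0 0.004 0.020 0 0 0;0 0 0.004 0.023 0 0 0;0 0 0.004 0.026 0 0 0;0 0 0.004 0.028 0 0 0;0 0 0.004 0.028 0 0 0;0 0 0.004 0.028 0 0 0'
python3 go.py 0.4816 -0.2568 0.0555 1.544
```

```text
time_s: 4.35
ee_pos: [0.4818, -0.2574, 0.2222]
ee_rot: [-3.142, -0.001, 1.544]
ft_force: [-5.4, 7.9, 17.2]
grip_width: 0.005
grasp_force: 9.0
shift [ 0.0006 -0.0002  0.0007] rot [-0.0001 -0.0005  0.0001] t 4.35 f [-5.4  7.9 17.2] rows 0.01924381695589205
```

```bash
python3 shift.py '0 0 0 -0.01 0 0 0;0 0 0 -0.03 0 0 0;0 0 0 -0.03 0 0 0;0 0.009 0.035 -0.03 0 0 0;0 0.0186 0.065 -0.03 0 0 0;0 0.0186 0.065 -0.03 0 0 0;0 0.0186 0.065 -0.03 0 0 0;0 0.0186 0.065 -0.03 0 0 0;0 0.0186 0.065 -0.03 0 0 0'
python3 go.py 0.5473 -0.2406 0.0555 1.544
python3 - <<'E'
from h import *;from plant import robot, get_image, close_job
g=get_image("side")["color"]
cv2.imwrite("pics/k3.png",cv2.resize(g[190:330,270:430],(480,420)))
E
```

```text
time_s: 5.25
ee_pos: [0.5466, -0.2414, 0.2506]
ee_rot: [-3.141, -0.0, 1.543]
ft_force: [0.8, -0.1, -0.3]
grip_width: 0.003
grasp_force: 0.0
shift [0.0008 0.0007 0.0291] rot [-0.0005 -0.0001 -0.0011] t 5.25 f [ 0.8 -0.1 -0.3] rows 0.5824238565391491
```

View pics/k3.png

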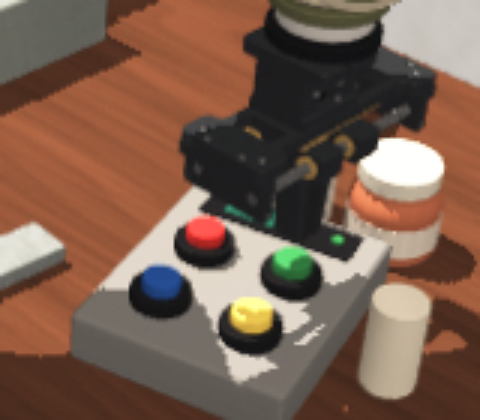

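Yellow (252,315) is up again, and the tip is over green (293,262). Pressing green.

```bash
python3 shift.py '0 0 0 0.015 0 0 0;0 0 0 0.020 0 0 0;0 0 0 0.025 0 0 0;0 0 0 0.028 0 0 0;0 0 0 0.030 0 0 0;0 0 0 0.030 0 0 0;0 0 0 0.030 0 0 0'
python3 go.py 0.664 0.220 0.098 1.544
```

```text
time_s: 6.0
ee_pos: [0.547, -0.2411, 0.2223]
ee_rot: [-3.141, 0.0, 1.544]
ft_force: [-7.3, 2.1, 13.5]
grip_width: 0.004
grasp_force: 6.8
shift [ 0.464   0.1046 -0.042 ] rot [-0.0006  0.0004  0.    ] t 6.0 f [-7.3  2.1 13.5] rows 9.549897137099723
```

```bash
python3 shift.py '0 0 0 -0.01 0 0 0;0 0 0 -0.05 0 0 0;0 0 0 -0.10 0 0 0;0 0 0 -0.14 0 0 0;0.6 0.464 0.1046 -0.14 0 0 0;0.6 0.464 0.1046 -0.14 0 0 0;0.6 0.464 0.1046 -0.14 0 0 0;0.6 0.464 0.1046 -0.14 0 0 0;0.6 0.464 0.1046 -0.14 0 0 0;0.6 0.464 0.1046 -0.14 0 0 0;0.6 0.464 0.1046 -0.14 0 0 0;0.6 0.464 0.1046 -0.14 0 0 0'
python3 go.py 0.6635 0.2195 0.14 1.544
```

```text
time_s: 7.2
ee_pos: [0.6458, 0.1488, 0.3613]
ee_rot: [3.141, -0.0, 1.544]
ft_force: [0.3, -1.2, 0.5]
grip_width: 0.6
grasp_force: 0.0
shift [0.0711 0.0157 0.0553] rot [ 0.001  -0.0002 -0.0001] t 7.2 f [ 0.3 -1.2  0.5] rows 1.8287084091268582
```

```bash
python3 shift.py '0.6 0.04 0.008 0 0 0 0;0.6 0.071 0.0157 0 0 0 0;0.6 0.071 0.0157 0.02 0 0 0;0.6 0.071 0.0157 0.04 0 0 0;0.6 0.071 0.0157 0.04 0 0 0;0.6 0.071 0.0157 0.04 0 0 0;0.6 0.071 0.0157 0.04 0 0 0'
python3 go.py 0.6642 0.2195 0.098 1.544
python3 - <<'E'
from h import *;from plant import robot, get_image, close_job
a=get_image("side")["color"][60:240,170:330];b=get_image("top")["color"][120:240,130:250]
cv2.imwrite("pics/v.png",np.hstack([cv2.resize(a,(400,450)),cv2.resize(b,(400,450))]))
E
```

```text
time_s: 7.9
ee_pos: [0.6635, 0.2171, 0.3224]
ee_rot: [3.139, -0.001, 1.543]
ft_force: [-0.1, -0.3, -0.8]
grip_width: 0.601
grasp_force: 0.0
shift [0.0024 0.0005 0.0585] rot [ 0.0024 -0.0005 -0.0005] t 7.9 f [-0.1 -0.3 -0.8] rows 1.1700892486791954
```

View pics/v.png

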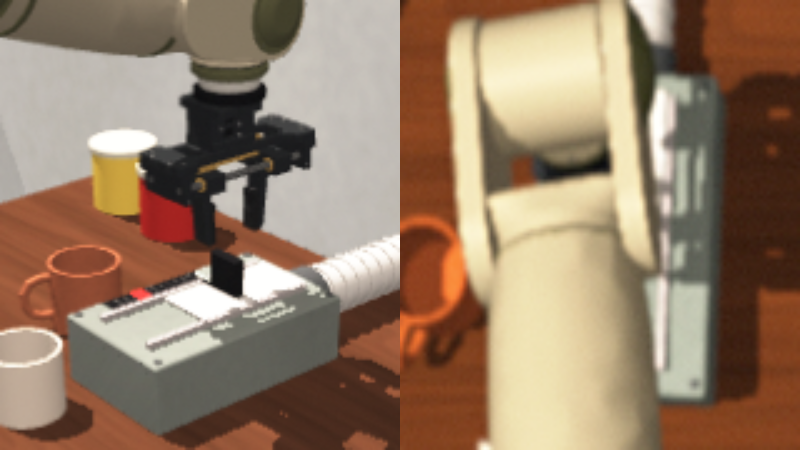

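In the side view the open fingers straddle the grip (228,272). The white mug and the clay mug are clear. Descend, close, look at the grip.

```bash
python3 shift.py '0.6 0.002 0.0005 0.03 0 0 0;0.6 0.002 0.0005 0.057 0 0 0;0.6 0.002 0.0005 0.057 0 0 0;0.6 0.002 0.0005 0.057 0 0 0;0 0.002 0.0005 0.057 0 0 0;0 0.002 0.0005 0.057 0 0 0;0 0.002 0.0005 0.057 0 0 0;0 0.002 0.0005 0.057 0 0 0;0 0.002 0.0005 0.057 0 0 0;0 0.002 0.0005 0.057 0 0 0;0 0.002 0.0005 0.057 0 0 0' 50
python3 go.py 0.6642 0.2195 0.098 1.544
```

```text
time_s: 9.1
ee_pos: [0.6641, 0.2192, 0.264]
ee_rot: [3.14, -0.0, 1.544]
ft_force: [4.8, 0.7, -0.6]
grip_width: 0.153
grasp_force: 50.0
shift [0.0003 0.0001 0.    ] rot [ 0.0016 -0.0003 -0.0004] t 9.1 f [ 4.8  0.7 -0.6] rows 0.0063722162272399525
```

Gripped at 13.5 mm wide. Pull most of the way out.

```bash
python3 shift.py '0 0 -0.010 0 0 0 0;0 0 -0.020 0 0 0 0;0 0 -0.030 0 0 0 0;0 0 -0.040 0 0 0 0;0 0 -0.050 0 0 0 0;0 0 -0.060 0 0 0 0;0 0 -0.066 0 0 0 0;0 0 -0.070 0 0 0 0;0 0 -0.070 0 0 0 0;0 0 -0.070 0 0 0 0;0 0 -0.070 0 0 0 0'
python3 go.py 0.6642 0.2195 0.098 1.544
python3 - <<'E'
from h import *;from plant import robot, get_image, close_job
import pickle
s,t=get_image("side"),get_image("top");pickle.dump((s,t),open("im1.pkl","wb"))
a=s["color"][140:230,190:310];b=t["color"][150:230,150:220]
cv2.imwrite("pics/p.png",np.hstack([cv2.resize(a,(480,360),interpolation=cv2.INTER_CUBIC),cv2.resize(b,(315,360))]))
o=robot.observe();print(o["grasp_force"],o["grip_width"])
E
```

```text
time_s: 10.2
ee_pos: [0.5946, 0.2213, 0.264]
ee_rot: [3.138, -0.001, 1.543]
ft_force: [10.2, 4.5, -5.3]
grip_width: 0.155
grasp_force: 50.0
shift [0.0001 0.0697 0.0002] rot [ 0.0039 -0.0015 -0.0005] t 10.2 f [10.2  4.5 -5.3] rows 1.3931808812340354
50.010899752378464 0.15387701337687587
```

View pics/p.png

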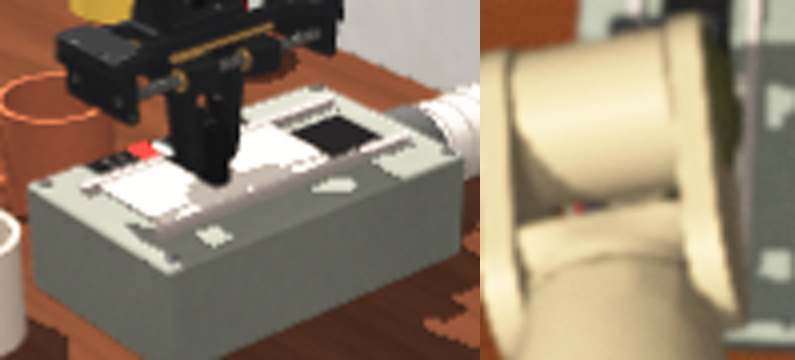

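In the side view the band shows at (145,150) with a white part at its right edge, and the arm hides part of it. I'll compare magnified before and after.

```bash
python3 - <<'E'
from h import *;import pickle
s,t=pickle.load(open("im1.pkl","rb"));d=pickle.load(open("im0.pkl","rb"))
c=lambda g,x,y,w,h:cv2.resize(g["color"][y:y+h,x:x+w],(390,290),interpolation=cv2.INTER_NEAREST)
cv2.imwrite("pics/q.png",np.vstack([np.hstack([c(d["side"],212,166,32,24),c(s,212,166,32,24)]),np.hstack([c(d["top"],160,182,32,24),c(t,160,182,32,24)])]))
yaw=-.027;u=np.array([np.cos(yaw),np.sin(yaw),0]);v=np.array([-u[1],u[0],0])
b=np.array([.5955,.2865,.083])
for n,g in(("side",s),("top",t)):
    print(n,"band edges x-8,0,+8:",[proj(g,b+u*k).round(1) for k in(-.008,0,.008)])
    o=np.array([.5946,.2213,.09])
    for z in(.088,.095): print("  tip/root predicted",z,[proj(g,np.r_[(o+v*k)[:2],z]).round(1) for k in(.055,.03)])
E
```

```text
side band edges x-8,0,+8: [array([223.9, 177.9]), array([226.3, 177.1]), array([228.6, 176.3])]
  tip/root predicted 0.088 [array([228.7, 176.6]), array([234.3, 179.6])]
  tip/root predicted 0.095 [array([228.6, 174.3]), array([234.3, 177.3])]
top band edges x-8,0,+8: [array([174.3, 197.2]), array([174.4, 194.5]), array([174.6, 191.9])]
  tip/root predicted 0.088 [array([177.5, 194. ]), array([185.8, 194.1])]
  tip/root predicted 0.095 [array([177. , 193.6]), array([185.4, 193.7])]
```

View pics/q.png

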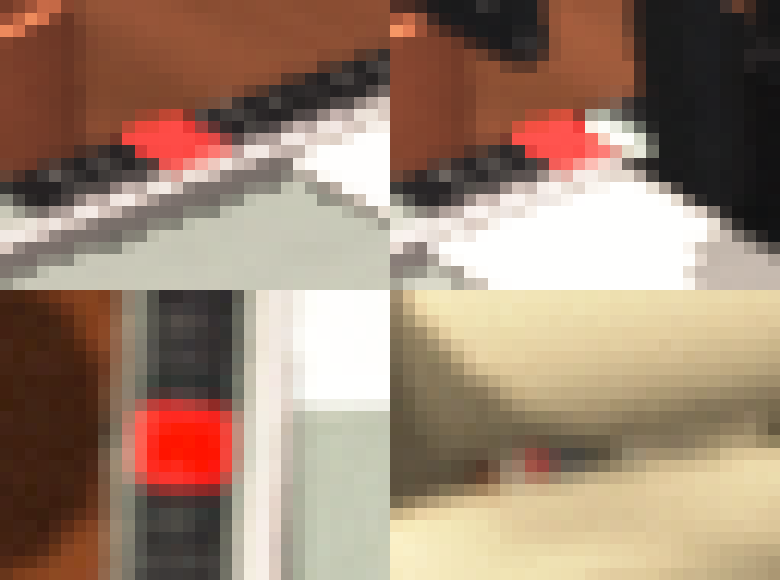

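The pointer tip appears at side pixels about (228.5,175.5), overlapping the band's home-side inner corner. That matches the prediction for a pointer within 1–2 mm of the band's centre line, slightly towards home. I'll pull 1 mm more and hold.

```bash
python3 shift.py '0 0 -0.001 0 0 0 0;0 0 -0.001 0 0 0 0;0 0 -0.001 0 0 0 0;0 0 -0.001 0 0 0 0;0 0 -0.001 0 0 0 0;0 0 -0.001 0 0 0 0;0 0 -0.001 0 0 0 0;0 0 -0.001 0 0 0 0;0 0 -0.001 0 0 0 0;0 0 -0.001 0 0 0 0'
python3 - <<'E'
from h import *;from plant import robot, get_image, close_job;import pickle
d=pickle.load(open("im0.pkl","rb"));s=get_image("side")
g0,g1=d["side"]["color"],s["color"]
print(g1[173:181,222:236].tolist().__len__())
print("red after",blobs(s,(0,150,90),(8,255,255),(219,170,240,185),3))
print("white pts near tip",blobs(s,(0,0,150),(180,80,255),(224,170,234,178),1))
# undisturbed objects: mean change in patches
for n,b in dict(mugw=(162,192,198,230),clay=(180,158,200,186),post=(388,284,414,322),jar=(388,238,418,275),glaze=(354,210,385,262),brush=(210,265,292,306)).items():
    print(n,round(float(np.median(cv2.absdiff(g0,g1)[b[1]:b[3],b[0]:b[2]])),1))
E
```

```text
time_s: 11.3
ee_pos: [0.5936, 0.2213, 0.264]
ee_rot: [3.137, -0.002, 1.543]
ft_force: [8.4, 4.7, -4.4]
grip_width: 0.151
grasp_force: 50.0
8
red after [(26, array([224.8, 176.8]))]
white pts near tip [(7, array([229.3, 176.3]))]
mugw 14.0
clay 8.0
post 13.0
jar 10.0
glaze 13.0
brush 22.0
```

```bash
python3 -c "
from plant import robot, get_image, close_job
o=robot.observe();print(o['ee_pos'],o['ft_force'],o['grasp_force']);print(close_job())"
```

```text
[0.59362258 0.22135745 0.26398176] [10.82038171  3.49160281 -4.36904487] 50.01210456714034
the job is handed in; nothing more can be done
None
```

I pressed blue, yellow and green to the bottom in that order, left the red key alone, and handed the job in holding the damper steady about 71 mm out; its pointer measured within about 2 mm of the red band's centre, though the arm partly blocked that view.

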